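# Sort the beads and pack the bead case under the lime tree

## Task

Sort the mixed handful: stand the green glass bead upright in the cobalt plate, the brass bead upright in the aluminium tin and the dark wooden bead upright in the bowl of the bead spinner. In the blue case, lay the loose wooden spacer stick along the black strip, parallel to the stick already there, and only then lay the loose white bead box centred and level on top of the two sticks, lengthwise across them, clear of the boxes below. Let go of everything and leave it at rest.

Things in the scene. Friction and masses are not known exactly. Their poses are not given: they have to be found in the camera images.
- glass_bead: loose emerald-green glass drum bead, upright cylinder 26 mm in diameter and 30 mm tall, about 32 g, small dark hole in the top. Origin: centre of its underside; z up.
- brass_bead: loose polished brass bead, round, 26 mm in diameter at its middle (from 8 to 22 mm height), tapering to 20 mm at its flat top and bottom, 30 mm tall, about 45 g. Origin: centre of its underside; z up.
- wood_bead: loose dark-brown wooden bead, square block 26 x 26 mm, 30 mm tall, about 14 g, sides along its x and y. Origin: centre of its underside; z up.
- stick: loose pale wooden spacer stick 12 x 90 x 12 mm (x, y, z), its length along its own y, about 12 g. Origin: centre of its underside; z up.
- bead_box: loose flat closed white plastic bead box with three orange windows on top, 120 x 36 x 16 mm (x, y, z), its length along its own x, about 60 g. Origin: centre of its underside; z up.
- plate: Fixed to the table. Round cobalt-blue ceramic trinket plate, 100 mm across the rim. Flat floor 58 mm in diameter, 4 mm above the table; sloping rim up to 12 mm height. Origin: centre of its underside.
- tin: Fixed to the table. Small open round aluminium pillbox tin, outside diameter 64 mm, height 14 mm, wall 2 mm, floor 3 mm above the table. Origin: centre of its underside.
- spinner: Fixed bead spinner: white round base 92 mm wide, violet acrylic bowl centred on it, floor 58 mm wide and 26 mm above the table, rim 40 mm above the table, 72 mm outside diameter. Red-tipped brake lever beside the base (own +y, 39 to 69 mm out, up to 32 mm high); brake on, the bowl does not turn. Origin: centre of the underside.
- case: Fixed blue case 136 x 118 mm (x, y), rim 18 mm high, clear lid open flat on the table at x 77 to 203. Three fixed white bead boxes fill it, top level with the rim. On them: a fixed pale stick 12 x 90 x 12 along y, centred at x +42, y 0, top 30 mm up; a flat black strip along y at x -42, y 0 for the loose stick. Bead box goes over the origin, length along x. Origin: case underside centre, lid not counted; -x faces the robot.

How it is judged:
By the outcome, as a careful person would: the job done as asked, in the order asked, and still so for the second after the job is handed in, with the robot touching nothing.
It also fails if it takes over 128 s, if anything falls off the work surface, if the arm or the gripper's body presses on something with over 40 N, if the wrist force passes 120 N, or if a joint passes its speed limit or range.

## Robot

A 7-joint arm with a two-finger parallel gripper is mounted at the origin on the work surface. World frame = base frame: x ahead of the robot, y to its left, z up, the work surface at z = 0. Lengths are in m, angles in rad, forces in N, time in s.
With the tool pointing down it reaches from about 0.4 to 0.75 m from the base axis. Payload 19.5 kg.
Tool frame: the origin (TCP) lies midway between the tips of the shut fingers; the grasp point (between the pads) lies 19 mm behind it; z points along the fingers, y is the line along which they close (so a half turn about z gives the same grasp; the last joint's range is limited). The gripper opens to 85 mm and grips with 20 to 120 N. Pads are 22 mm wide; open, the fingers measure 114 mm over their backs; the gripper's body (76 mm by 85 mm) begins 54 mm behind the grasp point. The pads swing forward as they close: fully open they stand 13 mm farther back than shut.
Start: joints at [-1.255, 0.707, -0.028, 1.485, 0.022, 0.951, -0.075], TCP at [0.201, 0.539, 0.231] pointing down, gripper open.
Joint ranges: [-2.71, 2.71], [-0.32, 2.16], [-1.57, 1.52], [0, 2.45], [-1.46, 4.6], [0, 2.02], [-2.83, 2.83]. Speed limits (rad/s): [1.89, 1.89, 2.57, 2.57, 3.01, 3.01, 3.01].

## Interface

Orientations are given as a unit quaternion [x, y, z, w].
In Python, from bench import env, optics, finish_job, trace, tip_of gives the robot as it stands.
- The arm moves only by the tool carry_out, never from a script. Its argument "commands" is one flat list of numbers, 7 for each row, row after row: the shift along the world's x, y, z in m, then the turn, a rotation vector about the world's x, y, z in rad, then the opening, from 0 (shut) to 1 (fully open). A call has 1 to 5 rows; each row is the pose to reach, as a shift and turn from the pose commanded when the call began; what a row does not reach only later rows make up. A row lasts 1/10 s, in which the tool goes at most 50 mm and 8.59 degrees, less where a joint would pass 70% of its speed; a pose out of reach is approached as far as the arm can. A call with a gripper value outside its range is refused whole. The fingers move at their own pace and stop on an object; the grip force is fixed at half the most. Time passes only in rows, so rows that repeat a pose let the fingers close. It gives the time, the measured TCP pose, the force, the opening and the grip force at its end, in the units of the state.
- env.read_state(): the state, without advancing time (a new reading comes with each control period).
- optics.capture(name): name is "scene" or "top" or "wrist"; returns a dict with "image" (480x640x3 uint8, red, green, blue), "K" (3x3 intrinsics, pixels), "R" (3x3) and "t" (3): a world point X has camera coordinates R X + t. Camera axes: x right, y down, z forward; pixel columns grow to the right and rows downward; lengths in m; the calibration is good to about 2 mm. A picture is of the moment at which its call begins. There is no depth.
- finish_job(): hands the job in; it is judged then, once.
Trained networks look in the newest picture that a camera, given by its name, has taken for a name from the list of things; names that differ only in an ending like _2 or _b are one class to them, and where a whole thing is asked for, a point or a joint stands for the part that bears it (a point fixed in the world has none). Each returns a list of dicts, best first, with "confidence" (0 to 1); they miss things now and then, are a little off and sometimes report something else, mostly with a low value. They report only what shows in the picture. A call takes as long as a camera call.
- trace(camera, thing): "pixels" (480x640 bool, what is visible of it) and "position" ([column, row] in pixels, amid what is visible of it).
- tip_of(camera, thing): "position" ([column, row] in pixels: a listed point, or the origin of a listed thing).
The state is a dict: "t": time; "qpos": joint angles; "joint_vel": joint speeds; "joint_efforts": joint torques, N m; "ee_pos": TCP position; "eef_rot": TCP orientation; "force": force on the tool from outside, world axes, zero at the start; "wrist_torque": the same for the moment, N m; "gripper_width": opening from 0.0 (shut) to 1.0 (fully open); "finger_force": force on a finger pad.
Only numpy, scipy, OpenCV 4.12 (cv2) and the standard library are available. Lean on these libraries where they do the work, as an engineer would, in place of code of your own. Each camera call takes 0.05 s, during which the arm holds its last target. There are 200 camera calls.

## Working session

There is one attempt and no reset: what is moved stays moved. The work goes in short steps, Python scripts to look and compute and a tool call to move; the robot and the scene stay as the last step left them, time stands still between calls to the robot, and variables do not carry over. Pictures are saved under pics/ and viewed, at most 14 in all, crops included, and the job is handed in when it is done.

Besides the shell and the picture viewer there is one more tool, called after "Call:" as a command line: name --argument value ..., lists and objects as JSON in quotes. carry_out: Moves the arm, as the interface text tells. Its arguments: {"type":"object","properties":{"commands":{"type":"array","items":{"type":"number"}}},"required":["commands"]}

```bash
mkdir -p pics
python3 - <<'E'
from bench import env, optics
import cv2, numpy as np
s=env.read_state(); print({k:np.round(v,3).tolist() for k,v in s.items()})
for n in ("scene","top"):
    c=optics.capture(n); cv2.imwrite(f"pics/{n}0.png",c["image"][:,:,::-1]); print(n,np.round(c["K"],1).tolist(),np.round(c["R"],3).tolist(),np.round(c["t"],3).tolist())
E
```

```text
{'t': 0.0, 'qpos': [-1.255, 0.707, -0.028, 1.485, 0.022, 0.951, -0.075], 'joint_vel': [0.0, -0.001, -0.001, -0.0, 0.001, 0.002, 0.001], 'joint_efforts': [-0.001, -88.32, 1.235, -23.617, 0.017, 0.007, -0.0], 'ee_pos': [0.201, 0.538, 0.231], 'eef_rot': [0.178, 0.984, -0.001, -0.0], 'force': [0.265, -1.225, -1.011], 'wrist_torque': [0.018, -0.074, -0.006], 'finger_force': 0.0, 'gripper_width': 1.003}
scene [[455.6, 0.0, 320.4], [0.0, 455.6, 245.0], [0.0, 0.0, 1.0]] [[-0.448, 0.894, 0.022], [0.586, 0.312, -0.748], [-0.676, -0.322, -0.663]] [0.207, -0.268, 1.27]
top [[570.1, 0.0, 308.1], [0.0, 570.1, 237.0], [0.0, 0.0, 1.0]] [[-0.021, -1.0, -0.011], [-0.995, 0.022, -0.096], [0.096, 0.009, -0.995]] [0.007, 0.5, 1.237]
```

View pics/scene0.png

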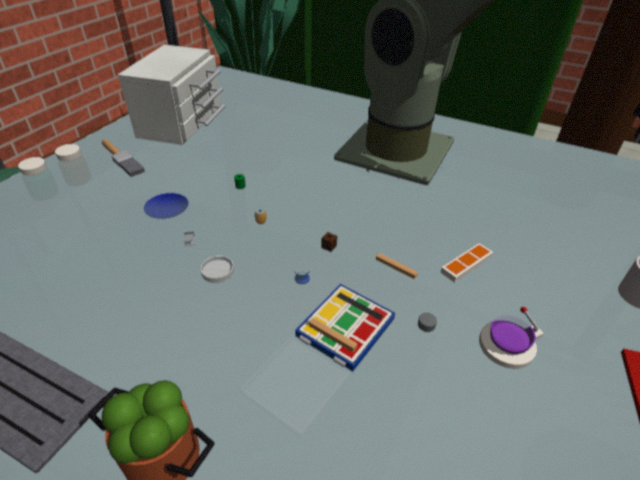

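View pics/top0.png

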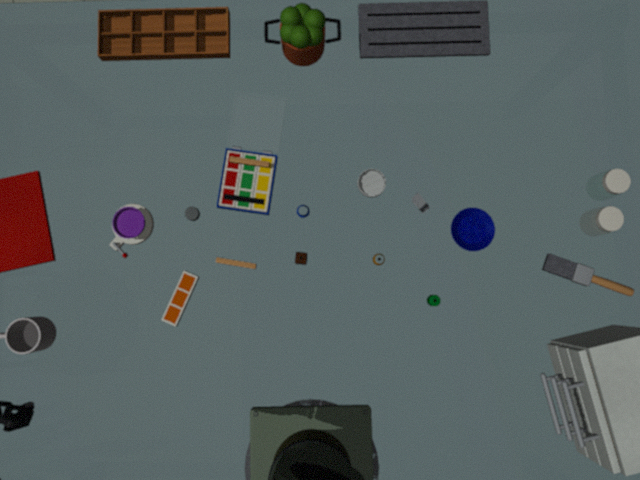

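The scene view shows the spinner at (512,337), bead box (467,261), stick (396,266), wood bead (329,241), brass (261,216), glass (240,181), plate (166,205), tin (217,269) and case (346,325). The top view shows the same layout.

```bash
cat > h.py <<'E'
from bench import env, optics, trace, tip_of
import cv2, numpy as np
from scipy.optimize import least_squares
def proj(c,X):
    p=(c["R"]@np.atleast_2d(X).T).T+c["t"]; return (p[:,:2]/p[:,2:])*[c["K"][0,0],c["K"][1,1]]+c["K"][:2,2]
def back(c,uv,z):
    d=c["R"].T@np.linalg.inv(c["K"])@[uv[0],uv[1],1.]; o=-c["R"].T@c["t"]; return o+d*(z-o[2])/d[2]
def box(a,b,h,z0=0): return np.array([[x,y,z] for x in(-a/2,a/2) for y in(-b/2,b/2) for z in(z0,h)])/1e3
def rev(*rz):
    t=np.linspace(0,2*np.pi,48,endpoint=False)
    return np.vstack([np.c_[r*np.cos(t),r*np.sin(t),0*t+z] for r,z in rz])/1e3
M=dict(glass_bead=rev((13,0),(13,30)),brass_bead=rev((10,0),(13,8),(13,22),(10,30)),wood_bead=box(26,26,30),stick=box(12,90,12),
 bead_box=box(120,36,16),plate=rev((29,0),(50,12)),tin=rev((32,0),(32,14)),case=box(136,118,18))
def place(m,p):
    x,y,a=p[:3]; R=np.array([[np.cos(a),-np.sin(a),0],[np.sin(a),np.cos(a),0],[0,0,1]]); return m@R.T+[x,y,p[3] if len(p)>3 else 0]
def mom(m):
    c=np.array([m["m10"],m["m01"]])/m["m00"]; S=np.array([m["mu20"],m["mu02"],m["mu11"]])/m["m00"]; return np.r_[c,S/np.sqrt(S[0]+S[1])*.5]
def fit(name,views,yaw0=0,z=0):
    "views: list of (cam,mask)"
    m=M[name]; obs=[mom(cv2.moments(k.astype(np.uint8),True)) for _,k in views]
    f=lambda p: np.concatenate([mom(cv2.moments(cv2.convexHull(proj(c,place(m,np.r_[p,z])).astype(np.float32))))-o for (c,_),o in zip(views,obs)])
    x0=back(views[0][0],obs[0][:2],.01)[:2]; best=None
    for a in yaw0+np.arange(0,np.pi,np.pi/6):
        r=least_squares(f,np.r_[x0,a],x_scale=[.01,.01,.1],diff_step=1e-3)
        if best is None or r.cost<best.cost: best=r
    return best.x,best.fun
E
python3 - <<'E'
from h import *
cs={n:optics.capture(n) for n in("top","scene")}
for k in M:
    V=[]
    for n,c in cs.items():
        T=trace(n,k); print(k,n,[(round(t["confidence"],2),np.round(t["position"]).tolist(),int(t["pixels"].sum())) for t in T[:3]])
        if T: V.append((c,T[0]["pixels"]))
    for v in (V,V[:1],V[1:]):
        try:
            x,r=fit(k,v); print("   ",np.round(x[:2],4),round(np.degrees(x[2])%180,1),np.round(r,1))
        except Exception as e: print(e)
T=trace("top","spinner"); print([(t["confidence"],t["position"]) for t in T])
for n,c in cs.items():
  for k in("spinner","case"):
    T=tip_of(n,k); print(n,k,[(round(t["confidence"],2),np.round(back(c,t["position"],0),4)) for t in T[:2]])
E
```

```text
glass_bead top [(0.43, [431.0, 298.0], 141)]
glass_bead scene [(0.62, [237.0, 182.0], 157)]
    [ 0.3588 -0.2748] 87.5 [-0.7  0.1  0.1 -0.   0.1 -0.7 -0.6 -0.1  0.2  0. ]
    [ 0.359  -0.2762] 36.8 [-0.  -0.   0.1 -0.   0.1]
    [ 0.36   -0.2719] 45.3 [-0.  -0.  -0.1  0.2  0. ]
brass_bead top [(0.73, [370.0, 180.0], 616)]
brass_bead scene []
    [ 0.6212 -0.1484] 117.5 [ 0.  -0.  -1.4 -1.4 -0.1]
    [ 0.6212 -0.1484] 117.5 [ 0.  -0.  -1.4 -1.4 -0.1]
list index out of range
wood_bead top [(0.63, [300.0, 257.0], 137), (0.38, [181.0, 297.0], 923)]
wood_bead scene [(0.52, [329.0, 242.0], 261)]
    [0.456  0.0141] 39.6 [-0.6 -0.1  0.1  0.1  0.1 -0.5 -0.4 -0.   0.1  0.2]
    [0.4559 0.0126] 84.2 [0.  0.  0.1 0.1 0. ]
    [0.4567 0.0157] 94.2 [-0.  -0.   0.1  0.1 -0.1]
stick top [(0.76, [234.0, 265.0], 224)]
stick scene [(0.89, [395.0, 263.0], 395)]
    [0.4489 0.1593] 167.8 [-1.   0.   0.5  0.   0.2 -0.8 -0.4  0.   0.1  0.1]
    [0.4489 0.1571] 168.5 [ 0.  -0.   0.5  0.   0.2]
    [0.4492 0.1611] 168.5 [-0.  -0.   0.1  0.   0.1]
bead_box top [(0.81, [183.0, 299.0], 922)]
bead_box scene [(0
[... 647 characters left out ...]
0.1466] 149.1 [ 0.  -0.   0.1  0.1 -0. ]
case top [(0.64, [249.0, 155.0], 6276), (0.17, [475.0, 230.0], 1603)]
case scene [(0.96, [316.0, 360.0], 10640), (0.71, [240.0, 184.0], 160), (0.71, [262.0, 217.0], 132)]
    [0.7064 0.1204] 179.6 [-0.4 -4.4  1.6 -8.8  1.9  1.2 -3.2 -3.4 -5.7  7. ]
    [0.696  0.1197] 177.8 [ 0.   0.   1.6 -8.8  1.8]
    [0.7132 0.1215] 176.0 [-0.1  0.2 -3.2 -5.7  6.9]
[(0.7, [134.1, 227.9]), (0.22, [234.7, 263.3])]
top spinner [(0.7, array([0.5338, 0.3862, 0.    ]))]
top case [(0.88, array([0.6283, 0.1343, 0.    ])), (0.38, array([ 0.4537, -0.1547,  0.    ]))]
scene spinner [(0.97, array([0.545 , 0.3935, 0.    ]))]
scene case [(0.72, array([0.6323, 0.1373, 0.    ]))]
```

Call:
carry_out --commands '[0.02, -0.043, 0, 0, 0, -0.12, 1, 0.04, -0.086, 0, 0, 0, -0.24, 1, 0.06, -0.129, 0, 0, 0, -0.36, 1, 0.08, -0.172, 0, 0, 0, -0.48, 0.7, 0.1, -0.215, 0, 0, 0, -0.6, 0.7]'

```text
t: 1.75
ee_pos: [0.3018, 0.3219, 0.2315]
eef_rot: [0.463, 0.886, 0.0, 0.0]
force: [1.7, -0.2, -0.7]
gripper_width: 0.706
finger_force: 0.0
```

Call:
carry_out --commands '[0.02, -0.043, 0, 0, 0, -0.12, 0.7, 0.04, -0.086, 0, 0, 0, -0.24, 0.7, 0.06, -0.129, 0, 0, 0, -0.36, 0.7, 0.08, -0.172, 0, 0, 0, -0.48, 0.7, 0.1, -0.215, 0, 0, 0, -0.6, 0.7]'

```text
t: 2.25
ee_pos: [0.4019, 0.1068, 0.2315]
eef_rot: [0.704, 0.71, 0.0, 0.0]
force: [0.6, 0.7, 0.5]
gripper_width: 0.701
finger_force: 0.0
```

Call:
carry_out --commands '[0.025, -0.047, 0, 0, 0, -0.013, 0.7, 0.05, -0.095, -0.03, 0, 0, -0.013, 0.7, 0.05, -0.095, -0.06, 0, 0, -0.013, 0.7, 0.05, -0.095, -0.06, 0, 0, -0.013, 0.7]'

```text
t: 2.65
ee_pos: [0.4506, 0.0116, 0.1685]
eef_rot: [0.708, 0.706, -0.002, -0.001]
force: [-0.8, -0.2, 0.6]
gripper_width: 0.7
finger_force: 0.0
```

```bash
cat > w.py <<'E'
import sys
from h import *
def look(k,z=0,save=None):
    c=optics.capture("wrist"); s=env.read_state()
    if save: cv2.imwrite(f"pics/{save}.png",c["image"][:,:,::-1])
    for t in trace("wrist",k)[:2]:
        try:
            x,r=fit(k,[(c,t["pixels"])],z=z); print(k,round(t["confidence"],2),np.round(t["position"]),np.round(x[:2],4),"yaw",round(np.degrees(x[2])%180,1),np.round(r,1))
        except Exception as e: print(e)
    q=s["eef_rot"]; print("tcp",np.round(s["ee_pos"],4),"closing yaw",np.round(np.degrees(np.arctan2(1-2*(q[0]**2+q[2]**2),2*(q[0]*q[1]-q[2]*q[3])))%180,1),"cam",np.round(-c["R"].T@c["t"],3))
    return c
if __name__=="__main__":
    look(sys.argv[1],float(sys.argv[3]) if len(sys.argv)>3 else 0,sys.argv[2] if len(sys.argv)>2 else None)
E
python3 w.py wood_bead w1
```

```text
wood_bead 0.57 [317. 215.] [0.4541 0.0131] yaw 72.8 [ 0.  -0.   0.2  0.2 -0.1]
tcp [0.4507 0.0131 0.1704] closing yaw 179.9 cam [0.452 0.094 0.312]
```

View pics/w1.png

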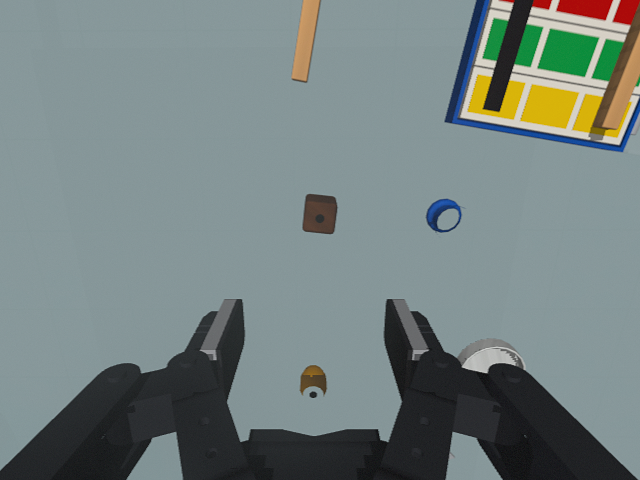

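The bead sits at (320,214), turned about -4°, with the fingers to either side below it in the image.

Call:
carry_out --commands '[0.004, 0, -0.05, 0, 0, -0.07, 0.7, 0.004, 0, -0.1, 0, 0, -0.07, 0.7, 0.004, 0, -0.14, 0, 0, -0.07, 0.7, 0.004, 0, -0.16, 0, 0, -0.07, 0.7, 0.004, 0, -0.16, 0, 0, -0.07, 0.6]'

```text
t: 3.25
ee_pos: [0.455, 0.0148, 0.0107]
eef_rot: [0.731, 0.683, -0.0, -0.001]
force: [-0.1, -0.4, 1.2]
gripper_width: 0.6
finger_force: 0.0
```

Call:
carry_out --commands '[0, 0, 0, 0, 0, 0, 0, 0, 0, 0, 0, 0, 0, 0, 0, 0, 0, 0, 0, 0, 0, 0, 0, 0, 0, 0, 0, 0]'

```text
t: 3.65
ee_pos: [0.4563, 0.0142, 0.0134]
eef_rot: [0.731, 0.682, 0.001, 0.001]
force: [-2.1, 2.2, 15.5]
gripper_width: 0.289
finger_force: 58.6
```

Call:
carry_out --commands '[0, 0, 0.03, 0, 0, 0, 0, 0, 0, 0.07, 0, 0, 0, 0, 0, 0, 0.12, 0, 0, 0, 0, 0.01, 0.04, 0.14, 0, 0, 0, 0]'

```text
t: 4.05
ee_pos: [0.466, 0.0504, 0.1568]
eef_rot: [0.734, 0.68, 0.002, 0.002]
force: [1.6, 1.7, -0.6]
gripper_width: 0.286
finger_force: 59.9
```

Call:
carry_out --commands '[0.01, 0.047, 0.03, 0, 0, 0, 0, 0.02, 0.094, 0.03, 0, 0, 0, 0, 0.03, 0.141, 0.03, 0, 0, 0, 0, 0.04, 0.188, 0.03, 0, 0, 0, 0, 0.05, 0.235, 0.03, 0, 0, 0, 0]'

```text
t: 4.55
ee_pos: [0.515, 0.2914, 0.1835]
eef_rot: [0.731, 0.682, 0.001, 0.0]
force: [0.5, -0.2, -0.3]
gripper_width: 0.285
finger_force: 59.9
```

Call:
carry_out --commands '[0.01, 0.045, 0, 0, 0, 0, 0, 0.02, 0.095, 0, 0, 0, 0, 0, 0.02, 0.095, 0, 0, 0, 0, 0]'

```text
t: 4.85
ee_pos: [0.5339, 0.3904, 0.1825]
eef_rot: [0.729, 0.684, 0.002, -0.001]
force: [-0.2, -1.3, -1.1]
gripper_width: 0.285
finger_force: 59.9
```

Run:
```python
from w import *
c=look("spinner",0,"w2")
for t in tip_of("wrist","spinner")[:2]: print(t["confidence"],t["position"],back(c,t["position"],0),back(c,t["position"],.026))
hsv=cv2.cvtColor(c["image"],cv2.COLOR_RGB2HSV); m=cv2.inRange(hsv,(125,90,30),(150,255,255))
C=max(cv2.findContours(m,0,2)[0],key=cv2.contourArea); print(cv2.contourArea(C),cv2.boundingRect(C),cv2.fitEllipse(C))
(e,_,_)=cv2.fitEllipse(C); print(back(c,e,.04),back(c,e,.026))
```

```text
'spinner'
tcp [0.5343 0.3868 0.1824] closing yaw 176.2 cam [0.539 0.472 0.326]
0.7 [322.8, 204.5] [0.54262334 0.39242479 0.        ] [0.54234744 0.39879708 0.026     ]
5678.5 (278, 176, 88, 84) ((321.0831604003906, 218.01820373535156), (83.17184448242188, 87.18256378173828), 83.80706787109375)
[0.54020708 0.39122526 0.04      ] [0.5402581  0.38725521 0.026     ]
```

View pics/w2.png

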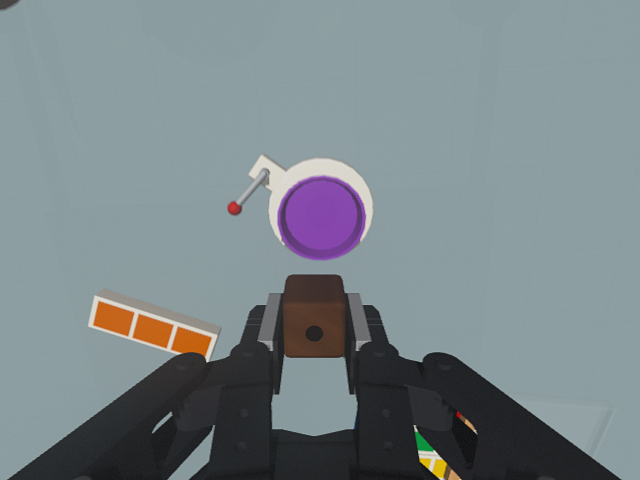

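The wrist view shows the spinner bowl at (321,218), lever to its left (235,208), and the wood bead held upright at (314,315).

Call:
carry_out --commands '[0.006, 0.004, -0.045, 0, 0, 0, 0, 0.006, 0.004, -0.09, 0, 0, 0, 0, 0.006, 0.004, -0.125, 0, 0, 0, 0, 0.006, 0.004, -0.138, 0, 0, 0, 0, 0.006, 0.004, -0.141, 0, 0, 0, 0]'

```text
t: 5.5
ee_pos: [0.5414, 0.3868, 0.0405]
eef_rot: [0.732, 0.682, -0.0, 0.0]
force: [-0.2, 0.5, 1.1]
gripper_width: 0.287
finger_force: 59.9
```

Call:
carry_out --commands '[0, 0, 0, 0, 0, 0, 0, 0, 0, 0, 0, 0, 0, 0.35, 0, 0, 0, 0, 0, 0, 0.5, 0, 0, 0, 0, 0, 0, 0.55, 0, 0, 0.03, 0, 0, 0, 0.6]'

```text
t: 6.0
ee_pos: [0.54, 0.3868, 0.0681]
eef_rot: [0.731, 0.682, -0.002, -0.0]
force: [-0.8, 0.1, -0.2]
gripper_width: 0.597
finger_force: 0.0
```

Call:
carry_out --commands '[0, 0, 0.05, 0, 0, 0, 0.6, 0, 0, 0.09, 0, 0, 0, 0.6, 0, 0, 0.1, 0, 0, 0, 0.6]'

```text
t: 6.3
ee_pos: [0.5427, 0.3882, 0.1752]
eef_rot: [0.731, 0.682, 0.003, 0.0]
force: [0.8, -0.1, 0.3]
gripper_width: 0.601
finger_force: 0.0
```

Run:
```python
from w import *
c=look("wood_bead",.026,"w3")
```

```text
tcp [0.5424 0.3882 0.1745] closing yaw 176.0 cam [0.548 0.47  0.319]
```

View pics/w3.png

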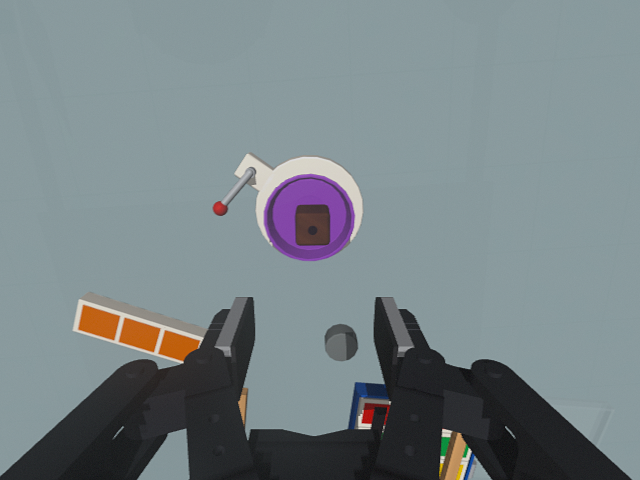

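The wood bead stands upright inside the bowl at (312,225). Next is the stick.

Call:
carry_out --commands '[-0.019, -0.045, 0.01, 0, 0, -0.04, 0.6, -0.037, -0.09, 0.01, 0, 0, -0.08, 0.6, -0.056, -0.135, 0.01, 0, 0, -0.13, 0.6, -0.075, -0.18, 0, 0, 0, -0.13, 0.6, -0.092, -0.225, 0, 0, 0, -0.13, 0.6]'

```text
t: 6.9
ee_pos: [0.4472, 0.1609, 0.1687]
eef_rot: [0.774, 0.633, -0.001, -0.0]
force: [1.2, -1.0, -0.2]
gripper_width: 0.598
finger_force: 0.0
```

Call:
carry_out --commands '[0, -0.004, 0, 0, 0, 0, 0.6, 0, -0.004, 0, 0, 0, 0, 0.6]'

```text
t: 7.1
ee_pos: [0.4491, 0.1577, 0.1697]
eef_rot: [0.775, 0.632, -0.001, -0.0]
force: [-0.1, 0.4, 0.3]
gripper_width: 0.597
finger_force: 0.0
```

Run:
```python
from w import *
for i in range(2): c=look("stick",0,"w4")
```

```text
stick 0.93 [311. 207.] [0.4472 0.1597] yaw 169.0 [ 0.   0.  -0.   0.1  0. ]
tcp [0.4494 0.1588 0.1696] closing yaw 168.5 cam [0.466 0.239 0.313]
stick 0.56 [309. 210.] [0.447 0.159] yaw 169.2 [-0.  -0.  -0.  -0.1 -0. ]
tcp [0.4494 0.1596 0.1697] closing yaw 168.6 cam [0.466 0.24  0.313]
```

View pics/w4.png

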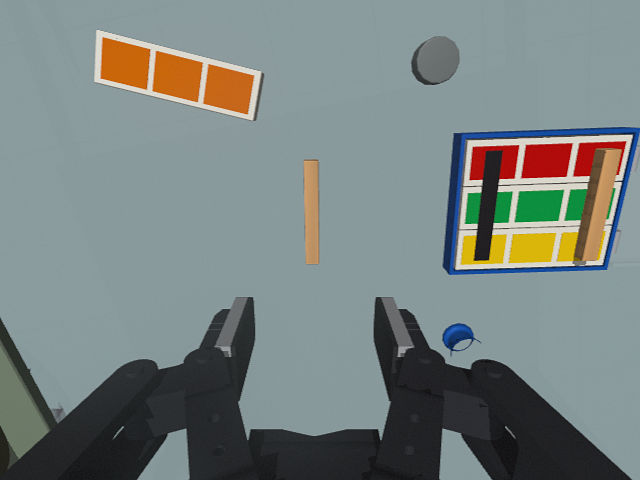

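The stick is at (311,210), aligned with the jaws, and the black strip and fixed stick on the case are at (488,205) and (600,205).

Call:
carry_out --commands '[-0.001, 0, -0.05, 0, 0, 0.01, 0.4, -0.001, 0, -0.1, 0, 0, 0.01, 0.4, -0.001, 0, -0.145, 0, 0, 0.01, 0.35, -0.001, 0, -0.16, 0, 0, 0.01, 0.3, -0.001, 0, -0.165, 0, 0, 0.01, 0.3]'

```text
t: 7.8
ee_pos: [0.4475, 0.1588, 0.0033]
eef_rot: [0.771, 0.637, -0.001, -0.001]
force: [0.7, 0.1, 0.3]
gripper_width: 0.304
finger_force: 0.0
```

Call:
carry_out --commands '[0, 0, 0, 0, 0, 0, 0, 0, 0, 0, 0, 0, 0, 0, 0, 0, 0, 0, 0, 0, 0, 0, 0, 0, 0, 0, 0, 0]'

```text
t: 8.2
ee_pos: [0.4487, 0.1589, 0.006]
eef_rot: [0.771, 0.637, 0.001, 0.0]
force: [0.9, 0.3, -1.4]
gripper_width: 0.11
finger_force: 61.1
```

Call:
carry_out --commands '[0, 0, 0.03, 0, 0, 0, 0, 0, 0, 0.07, 0, 0, 0, 0, 0, 0, 0.12, 0, 0, 0, 0, 0.01, 0, 0.165, 0, 0, 0, 0, 0.01, 0, 0.165, 0, 0, 0, 0]'

```text
t: 8.7
ee_pos: [0.4606, 0.1591, 0.1754]
eef_rot: [0.771, 0.637, 0.004, 0.001]
force: [-0.2, -0.3, -0.9]
gripper_width: 0.116
finger_force: 61.1
```

Call:
carry_out --commands '[0.04, -0.022, 0.01, 0, 0, 0.05, 0, 0.08, -0.045, 0.02, 0, 0, 0.1, 0, 0.12, -0.07, 0.03, 0, 0, 0.13, 0, 0.142, -0.089, 0.03, 0, 0, 0.14, 0, 0.142, -0.089, 0.03, 0, 0, 0.14, 0]'

```text
t: 9.2
ee_pos: [0.6022, 0.066, 0.2002]
eef_rot: [0.726, 0.688, -0.0, 0.001]
force: [-1.1, 1.4, -1.0]
gripper_width: 0.112
finger_force: 61.1
```

Call:
carry_out --commands '[0, 0, 0, 0, 0, 0, 0, 0, 0, 0, 0, 0, 0, 0]'

```text
t: 9.4
ee_pos: [0.5998, 0.0705, 0.2003]
eef_rot: [0.724, 0.69, 0.0, -0.0]
force: [-0.1, -0.4, -0.3]
gripper_width: 0.112
finger_force: 61.1
```

Run:
```python
from w import *
c=look("stick",.018,"w5"); print([ (t["confidence"],t["position"]) for t in trace("wrist","stick")])
```

```text
stick 0.82 [311. 294.] [ 0.595  -0.0226] yaw 177.1 [  0.   -0.3  -0.3 -15.4   0. ]
tcp [0.5998 0.0705 0.2004] closing yaw 177.2 cam [0.604 0.153 0.343]
[(0.82, [310.8, 293.7])]
```

View pics/w5.png

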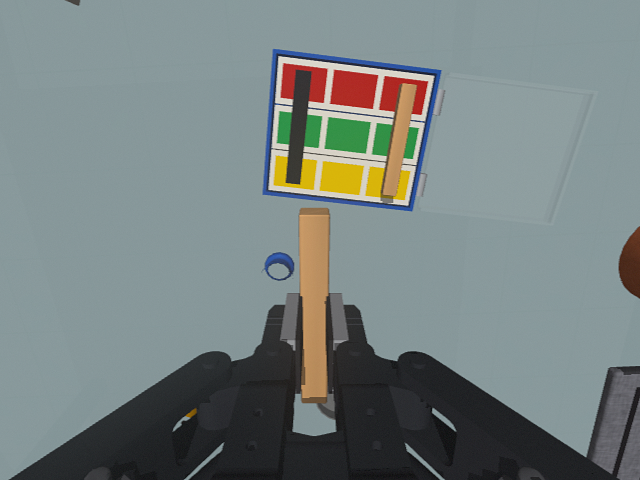

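Case outline runs (275,50)-(440,70)-(412,210)-(264,193); black strip centre is about (299,127), the fixed stick about (400,140), and the held stick points straight up the image.

```bash
cat > case.py <<'E'
from w import *
def case(c,show=True):
    im=c["image"].astype(int); hsv=cv2.cvtColor(c["image"],cv2.COLOR_RGB2HSV)
    b=cv2.inRange(hsv,(105,130,50),(122,255,255)); b[260:]=0; b[:,500:]=0
    C=max(cv2.findContours(b,0,2)[0],key=cv2.contourArea); H=cv2.convexHull(C)
    k=np.zeros((480,640),np.uint8); cv2.drawContours(k,[H],0,1,-1)
    x,r=fit("case",[(c,k)]); print("case",np.round(x[:2],4),round(np.degrees(x[2])%90,2),np.round(r,2))
    inn=cv2.erode(k,np.ones((9,9)))
    d=((im.max(2)<75)&(inn>0)).astype(np.uint8); d=cv2.morphologyEx(d,cv2.MORPH_OPEN,np.ones((5,5)))
    C=max(cv2.findContours(d,0,2)[0],key=cv2.contourArea)
    Q=np.array([back(c,p,.018)[:2] for p in C[:,0]],np.float32)*1000; (m,s,a)=cv2.minAreaRect(Q); print("strip",np.round(m,1),np.round(s,1),a)
    o=((cv2.inRange(hsv,(8,60,120),(19,200,255))>0)&(inn>0)).astype(np.uint8); o=cv2.morphologyEx(o,cv2.MORPH_OPEN,np.ones((5,5)))
    C=max(cv2.findContours(o,0,2)[0],key=cv2.contourArea); k2=np.zeros((480,640),np.uint8); cv2.drawContours(k2,[C],0,1,-1)
    x,r=fit("stick",[(c,k2)],z=.018); print("fixed",np.round(x[:2],4),round(np.degrees(x[2])%180,2),np.round(r,2))
E
python3 - <<'E'
from case import *
c=optics.capture("wrist"); case(c)
E
```

```text
case [0.6312 0.1314] 80.36 [ 0.   -0.   -0.   -0.12  0.03]
strip [589.6 138.4] [91.8 12.2] 80.56240844726562
fixed [0.6735 0.125 ] 170.49 [-0.    0.    0.11  0.06  0.02]
```

Run:
```python
from case import *
c=optics.capture("wrist")
for o in(-.004,0,.004):
    print(o,np.round(proj(c,place(np.array([[0,.045,.012],[0,.045,0],[0,-.045,.012],[0,-.045,0]])+[0,o,0],[.5995,.0705,np.radians(177.1-180),.1945]))).tolist())
case(c)
```

```text
-0.004 [[312.0, 223.0], [312.0, 215.0], [312.0, 409.0], [312.0, 390.0]]
0 [[312.0, 213.0], [312.0, 205.0], [312.0, 402.0], [312.0, 383.0]]
0.004 [[312.0, 203.0], [312.0, 196.0], [312.0, 395.0], [312.0, 377.0]]
case [0.6312 0.1314] 80.12 [ 0.   -0.   -0.02 -0.11  0.03]
strip [589.6 138.3] [91.8 12.2] 80.56514739990234
fixed [0.6735 0.1248] 170.5 [-0.    0.    0.11  0.04  0.03]
```

Call:
carry_out --commands '[-0.005, 0.034, -0.02, 0, 0, -0.06, 0, -0.01, 0.068, -0.06, 0, 0, -0.115, 0, -0.01, 0.068, -0.1, 0, 0, -0.115, 0, -0.01, 0.068, -0.14, 0, 0, -0.115, 0, -0.01, 0.068, -0.16, 0, 0, -0.115, 0]'

```text
t: 10.15
ee_pos: [0.5889, 0.1378, 0.0372]
eef_rot: [0.763, 0.647, -0.001, -0.001]
force: [0.0, 0.7, -0.0]
gripper_width: 0.116
finger_force: 61.1
```

Call:
carry_out --commands '[0, 0, -0.005, 0, 0, 0, 0, 0, 0, -0.01, 0, 0, 0, 0, 0, 0, -0.014, 0, 0, 0, 0, 0, 0, -0.016, 0, 0, 0, 0, 0, 0, -0.016, 0, 0, 0, 0]'

```text
t: 10.65
ee_pos: [0.5906, 0.1376, 0.0247]
eef_rot: [0.763, 0.646, 0.0, 0.0]
force: [0.2, -1.2, 0.6]
gripper_width: 0.112
finger_force: 61.1
```

Call:
carry_out --commands '[0, 0, -0.001, 0, 0, 0, 0, 0, 0, -0.001, 0, 0, 0, 0.15, 0, 0, -0.001, 0, 0, 0, 0.25, 0, 0, -0.001, 0, 0, 0, 0.3, 0, 0, -0.001, 0, 0, 0, 0.3]'

```text
t: 11.15
ee_pos: [0.5904, 0.1376, 0.0233]
eef_rot: [0.763, 0.646, 0.0, -0.0]
force: [-0.4, 0.6, 0.2]
gripper_width: 0.299
finger_force: 0.0
```

Call:
carry_out --commands '[0, 0, 0.03, 0, 0, 0, 0.3, 0, 0, 0.07, 0, 0, 0, 0.3, 0, -0.03, 0.12, 0, 0, 0, 0.3, 0.01, -0.06, 0.16, 0, 0, 0, 0.6, 0.01, -0.07, 0.177, 0, 0, 0, 0.7]'

```text
t: 11.65
ee_pos: [0.6013, 0.0649, 0.2035]
eef_rot: [0.764, 0.646, 0.001, 0.001]
force: [-0.3, 0.4, 0.7]
gripper_width: 0.632
finger_force: 0.0
```

Run:
```python
from case import *
c=optics.capture("wrist"); cv2.imwrite("pics/w6.png",c["image"][:,:,::-1])
for t in trace("wrist","stick")[:3]: 
    x,r=fit("stick",[(c,t["pixels"])],z=.018); print(t["confidence"],np.round(x[:2],4),round(np.degrees(x[2])%180,2),np.round(r,2))
```

```text
0.88 [0.5906 0.1377] 170.66 [-0.    0.01 -0.01  0.22  0.01]
```

View pics/w6.png

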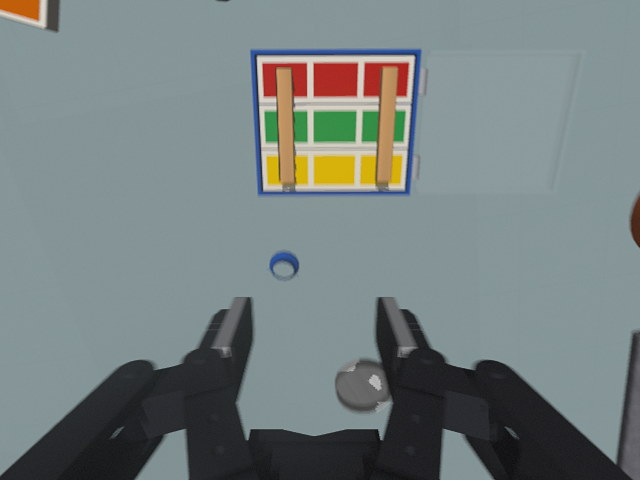

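Both sticks lie parallel, the loose one covering the strip. Next is the brass bead.

Call:
carry_out --commands '[-0.029, -0.043, 0, 0, 0, 0, 0.7, -0.058, -0.086, 0, 0, 0, 0, 0.7, -0.087, -0.129, -0.01, 0, 0, 0, 0.7, -0.116, -0.172, -0.02, 0, 0, 0, 0.7, -0.145, -0.215, -0.03, 0, 0, 0, 0.7]'

```text
t: 12.25
ee_pos: [0.4606, -0.1381, 0.1719]
eef_rot: [0.763, 0.647, -0.0, -0.0]
force: [1.5, -1.5, -0.6]
gripper_width: 0.696
finger_force: 0.0
```

Call:
carry_out --commands '[0, 0, 0, 0, 0, 0, 0.7, 0, 0, 0, 0, 0, 0, 0.7]'

```text
t: 12.45
ee_pos: [0.4616, -0.1378, 0.1721]
eef_rot: [0.763, 0.646, -0.0, -0.0]
force: [1.1, 1.5, 0.7]
gripper_width: 0.704
finger_force: 0.0
```

Run:
```python
from w import *
c=look("brass_bead",0,"w7"); look("brass_bead",0)
t=optics.capture("top"); print(back(t,[379,258],.02))
h=cv2.cvtColor(c["image"],cv2.COLOR_RGB2HSV); m=cv2.inRange(h,(10,100,60),(30,255,255)); m[290:]=0; print(m.sum()//255,mom(cv2.moments(m,True)))
print(fit("brass_bead",[(c,cv2.morphologyEx(m,cv2.MORPH_CLOSE,np.ones((15,15))))]))
```

```text
brass_bead 0.77 [305. 234.] [ 0.4498 -0.1546] yaw 105.2 [-0.  -0.  -0.8  1.1 -0.3]
brass_bead 0.39 [506. 189.] [ 0.6183 -0.1458] yaw 173.9 [ 0.  -0.  -3.6 -3.8  0.9]
tcp [ 0.4622 -0.1369  0.1722] closing yaw 170.6 cam [ 0.476 -0.056  0.315]
brass_bead 0.85 [303. 234.] [ 0.45   -0.1533] yaw 45.1 [-0.  -0.  -0.5  1.3 -0.2]
tcp [ 0.4626 -0.1364  0.1724] closing yaw 170.7 cam [ 0.476 -0.055  0.315]
[ 0.45062408 -0.15908939  0.02      ]
346 [3.03049133e+02 2.32589595e+02 3.66891372e+00 1.49794706e+00
 7.39731035e-02]
(array([ 0.44996665, -0.15246719, -0.78404153]), array([-1.47937432e-03, -4.90338741e-03, -9.03276182e-01,  1.68842699e+00,
       -6.89158230e-02]))
```

View pics/w7.png

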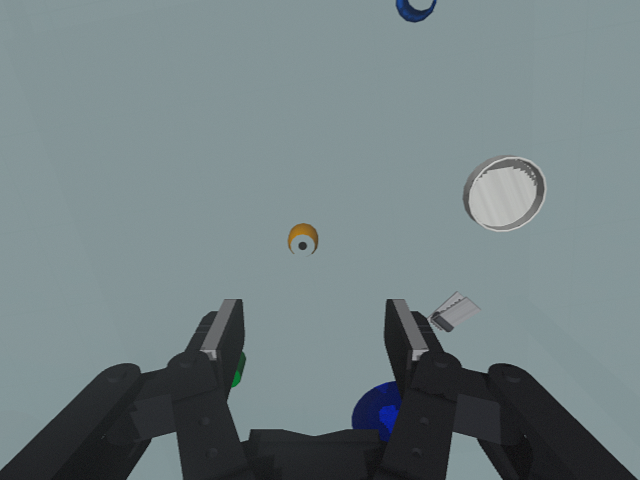

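Brass bead with its hole at (303,245); tin at (505,193).

Run:
```python
from w import *
c=look("tin",0); print("hole",back(c,[303,245],.03))
k=np.zeros((480,640),np.uint8); cv2.ellipse(k,(303,239),(15,17),0,0,360,1,-1); print(fit("brass_bead",[(c,k)])[0])
```

```text
tin 0.7 [503. 194.] [ 0.622  -0.1491] yaw 0.6 [-0.   0.   0.1  0.   0. ]
tcp [ 0.4624 -0.1367  0.1725] closing yaw 170.6 cam [ 0.476 -0.055  0.316]
hole [ 0.45039943 -0.15717652  0.03      ]
[ 0.45007941 -0.15692706 -1.63188989]
```

Call:
carry_out --commands '[-0.012, -0.02, -0.03, 0, 0, 0, 0.7, -0.012, -0.02, -0.075, 0, 0, 0, 0.7, -0.012, -0.02, -0.12, 0, 0, 0, 0.6, -0.012, -0.02, -0.155, 0, 0, 0, 0.5, -0.012, -0.02, -0.163, 0, 0, 0, 0.45]'

```text
t: 13.3
ee_pos: [0.4489, -0.157, 0.0068]
eef_rot: [0.763, 0.646, -0.001, -0.002]
force: [-0.4, 0.2, 0.6]
gripper_width: 0.449
finger_force: 0.0
```

Call:
carry_out --commands '[0, 0, 0, 0, 0, 0, 0.4, 0, 0, 0, 0, 0, 0, 0, 0, 0, 0, 0, 0, 0, 0, 0, 0, 0, 0, 0, 0, 0, 0, 0, 0, 0, 0, 0, 0]'

```text
t: 13.8
ee_pos: [0.4508, -0.1577, 0.0109]
eef_rot: [0.763, 0.646, 0.001, 0.001]
force: [-0.7, 1.3, 13.3]
gripper_width: 0.274
finger_force: 60.3
```

Call:
carry_out --commands '[0, 0, 0.03, 0, 0, 0, 0, 0.02, 0, 0.07, 0, 0, 0, 0, 0.06, 0, 0.1, 0, 0, 0, 0, 0.1, 0, 0.12, 0, 0, 0, 0, 0.1, 0, 0.12, 0, 0, 0, 0]'

```text
t: 14.3
ee_pos: [0.5554, -0.1568, 0.1332]
eef_rot: [0.762, 0.648, 0.003, 0.003]
force: [-1.5, 0.4, -1.8]
gripper_width: 0.27
finger_force: 59.4
```

Call:
carry_out --commands '[0.04, 0.003, 0, 0, 0, 0, 0, 0.07, 0.006, 0, 0, 0, 0, 0, 0.07, 0.006, 0, 0, 0, 0, 0, 0.07, 0.006, 0, 0, 0, 0, 0]'

```text
t: 14.7
ee_pos: [0.6197, -0.1515, 0.1297]
eef_rot: [0.763, 0.647, -0.0, -0.0]
force: [-0.8, -0.3, -0.0]
gripper_width: 0.272
finger_force: 59.4
```

Run:
```python
from w import *
c=look("tin",0,"w8")
```

```text
tin 0.91 [315. 221.] [ 0.6216 -0.1488] yaw 129.0 [0.  0.  0.1 0.2 0.1]
tcp [ 0.6193 -0.1518  0.1299] closing yaw 170.5 cam [ 0.633 -0.07   0.273]
```

View pics/w8.png

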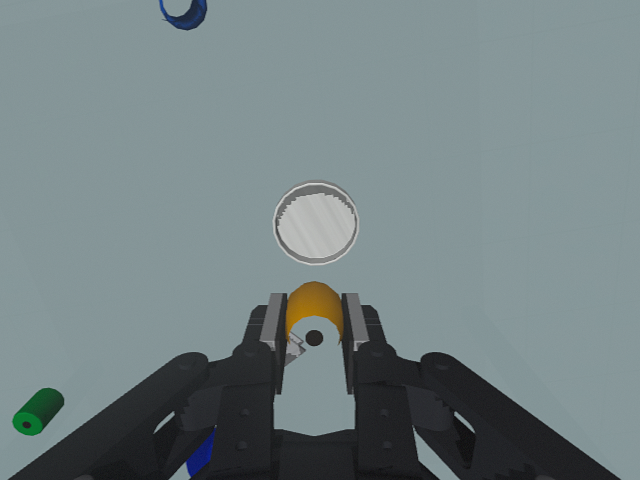

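The tin is at (315,223), with the brass bead held upright at (314,320).

Call:
carry_out --commands '[0.002, 0.003, -0.04, 0, 0, 0, 0, 0.002, 0.003, -0.08, 0, 0, 0, 0, 0.002, 0.003, -0.105, 0, 0, 0, 0, 0.002, 0.003, -0.113, 0, 0, 0, 0, 0.002, 0.003, -0.116, 0, 0, 0, 0]'

```text
t: 15.3
ee_pos: [0.6215, -0.1488, 0.014]
eef_rot: [0.763, 0.646, -0.0, -0.0]
force: [-7.0, 0.8, 16.2]
gripper_width: 0.271
finger_force: 61.2
```

Call:
carry_out --commands '[0, 0, 0, 0, 0, 0, 0, 0, 0, 0, 0, 0, 0, 0.33, 0, 0, 0, 0, 0, 0, 0.4, 0, 0, 0.003, 0, 0, 0, 0.5, 0, 0, 0.03, 0, 0, 0, 0.6]'

```text
t: 15.8
ee_pos: [0.6208, -0.1482, 0.0421]
eef_rot: [0.763, 0.646, -0.001, -0.002]
force: [0.6, 0.1, 0.5]
gripper_width: 0.599
finger_force: 0.0
```

Call:
carry_out --commands '[0, 0, 0.05, 0, 0, 0, 0.7, 0, 0, 0.09, 0, 0, 0, 0.7, -0.01, -0.01, 0.12, 0, 0, 0, 0.7, -0.01, -0.01, 0.12, 0, 0, 0, 0.7]'

```text
t: 16.2
ee_pos: [0.6126, -0.1606, 0.1682]
eef_rot: [0.763, 0.646, 0.001, 0.003]
force: [0.1, -0.7, 0.4]
gripper_width: 0.697
finger_force: 0.0
```

Run:
```python
from w import *
c=look("brass_bead",.003,"w9")
```

```text
tcp [ 0.6124 -0.1594  0.1658] closing yaw 170.5 cam [ 0.626 -0.079  0.311]
```

View pics/w9.png

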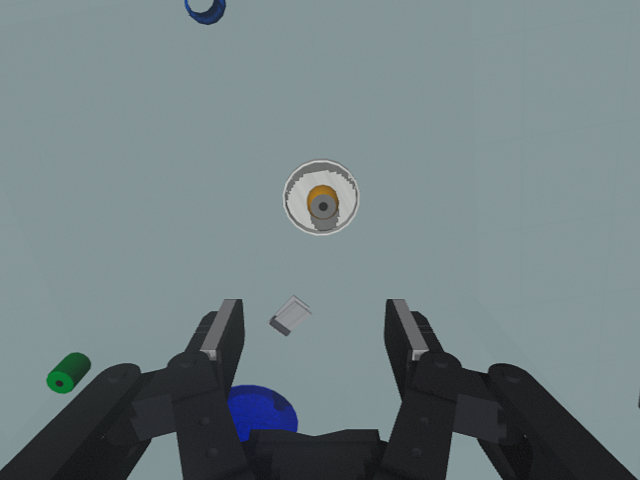

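The brass bead stands upright in the tin at (322,205). Next is the glass bead.

Call:
carry_out --commands '[-0.04, -0.018, 0, 0, 0, 0, 0.7, -0.08, -0.036, 0, 0, 0, 0, 0.7, -0.12, -0.054, 0, 0, 0, 0, 0.7, -0.16, -0.072, 0, 0, 0, 0, 0.7, -0.2, -0.09, 0, 0, 0, 0, 0.7]'

```text
t: 16.8
ee_pos: [0.4103, -0.2485, 0.1628]
eef_rot: [0.763, 0.647, -0.0, -0.001]
force: [0.8, -1.9, -0.7]
gripper_width: 0.701
finger_force: 0.0
```

Call:
carry_out --commands '[-0.03, -0.015, 0, 0, 0, 0, 0.7, -0.053, -0.025, 0, 0, 0, 0, 0.7, -0.053, -0.025, 0, 0, 0, 0, 0.7, -0.053, -0.025, 0, 0, 0, 0, 0.7]'

```text
t: 17.2
ee_pos: [0.3592, -0.2733, 0.163]
eef_rot: [0.763, 0.646, 0.0, -0.0]
force: [1.1, 0.9, -0.5]
gripper_width: 0.701
finger_force: 0.0
```

Run:
```python
from w import *
c=look("glass_bead",0,"w10");look("plate")
h=cv2.cvtColor(c["image"],cv2.COLOR_RGB2HSV); m=cv2.inRange(h,(50,100,20),(85,255,255)); m[290:]=0; m=cv2.morphologyEx(m,cv2.MORPH_CLOSE,np.ones((9,9)))
print(m.sum()//255,mom(cv2.moments(m,True)),fit("glass_bead",[(c,m)]))
```

```text
glass_bead 0.8 [312. 224.] [ 0.3555 -0.2755] yaw 70.3 [ 0.  -0.   0.   0.2 -0.1]
tcp [ 0.3597 -0.2731  0.1631] closing yaw 170.6 cam [ 0.373 -0.192  0.306]
plate 0.8 [500. 292.] [ 0.5116 -0.3709] yaw 117.9 [-0.   0.   0.2  0.1  0. ]
tcp [ 0.3598 -0.2729  0.1632] closing yaw 170.6 cam [ 0.374 -0.191  0.306]
985 [ 3.10119797e+02  2.21738071e+02  2.50278827e+00  3.83652358e+00
 -1.03732850e-02] (array([ 0.356004  , -0.27597752,  3.45058814]), array([ 0.00044777, -0.00071501,  0.1373836 ,  0.20726903, -0.03529623]))
```

Call:
carry_out --commands '[-0.003, -0.003, -0.03, 0, 0, 0, 0.7, -0.003, -0.003, -0.075, 0, 0, 0, 0.7, -0.003, -0.003, -0.12, 0, 0, 0, 0.6, -0.003, -0.003, -0.145, 0, 0, 0, 0.5, -0.003, -0.003, -0.153, 0, 0, 0, 0.45]'

```text
t: 17.9
ee_pos: [0.3556, -0.2757, 0.0083]
eef_rot: [0.763, 0.647, -0.0, -0.002]
force: [0.6, -0.1, 0.5]
gripper_width: 0.45
finger_force: 0.0
```

Call:
carry_out --commands '[0, 0, 0, 0, 0, 0, 0.4, 0, 0, 0, 0, 0, 0, 0, 0, 0, 0, 0, 0, 0, 0, 0, 0, 0, 0, 0, 0, 0, 0, 0, 0, 0, 0, 0, 0]'

```text
t: 18.4
ee_pos: [0.3566, -0.2769, 0.0116]
eef_rot: [0.763, 0.647, 0.0, 0.001]
force: [-0.4, 0.7, 12.0]
gripper_width: 0.281
finger_force: 59.6
```

Call:
carry_out --commands '[0, 0, 0.03, 0, 0, 0, 0, 0.02, -0.01, 0.06, 0, 0, 0, 0, 0.05, -0.03, 0.09, 0, 0, 0, 0, 0.08, -0.05, 0.12, 0, 0, 0, 0, 0.1, -0.06, 0.12, 0, 0, 0, 0]'

```text
t: 18.9
ee_pos: [0.4588, -0.3386, 0.1352]
eef_rot: [0.763, 0.647, 0.001, 0.003]
force: [-0.4, 0.3, -2.0]
gripper_width: 0.28
finger_force: 59.1
```

Call:
carry_out --commands '[0.03, -0.018, 0, 0, 0, 0, 0, 0.055, -0.035, 0, 0, 0, 0, 0, 0.055, -0.035, 0, 0, 0, 0, 0, 0.055, -0.035, 0, 0, 0, 0, 0]'

```text
t: 19.3
ee_pos: [0.5108, -0.3714, 0.1307]
eef_rot: [0.763, 0.646, -0.0, -0.0]
force: [-0.8, 0.3, -0.4]
gripper_width: 0.28
finger_force: 59.1
```

Run:
```python
from w import *
c=look("plate",0,"w11")
```

```text
plate 0.77 [314. 222.] [ 0.5116 -0.3692] yaw 72.2 [-0.   0.  -0.4  1.  -0. ]
tcp [ 0.5105 -0.3713  0.1308] closing yaw 170.5 cam [ 0.525 -0.29   0.274]
```

View pics/w11.png

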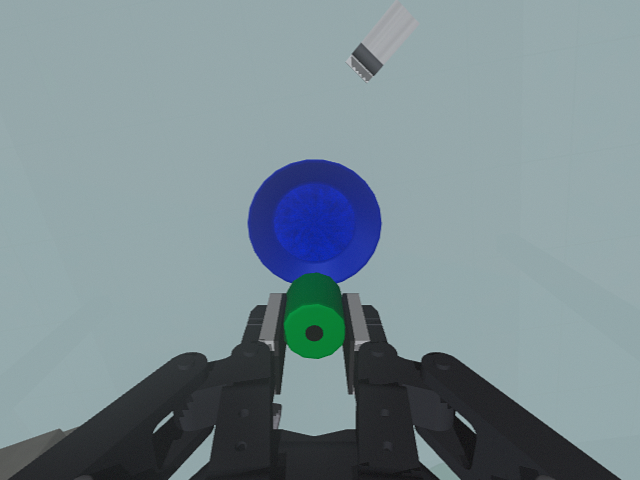

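The plate is at (314,222), with the green bead held upright above it.

Call:
carry_out --commands '[0.001, 0.001, -0.04, 0, 0, 0, 0, 0.001, 0.001, -0.08, 0, 0, 0, 0, 0.001, 0.001, -0.105, 0, 0, 0, 0, 0.001, 0.001, -0.112, 0, 0, 0, 0, 0.001, 0.001, -0.115, 0, 0, 0, 0]'

```text
t: 19.9
ee_pos: [0.5118, -0.3705, 0.0159]
eef_rot: [0.763, 0.646, -0.0, -0.0]
force: [0.9, -0.4, -0.1]
gripper_width: 0.275
finger_force: 59.1
```

Call:
carry_out --commands '[0, 0, 0, 0, 0, 0, 0, 0, 0, 0, 0, 0, 0, 0.33, 0, 0, 0, 0, 0, 0, 0.4, 0, 0, 0.003, 0, 0, 0, 0.5, 0, 0, 0.03, 0, 0, 0, 0.6]'

```text
t: 20.4
ee_pos: [0.511, -0.3697, 0.0442]
eef_rot: [0.763, 0.646, -0.0, -0.002]
force: [-0.4, 0.2, -0.2]
gripper_width: 0.6
finger_force: 0.0
```

Call:
carry_out --commands '[0, 0, 0.05, 0, 0, 0, 0.7, 0, 0, 0.09, 0, 0, 0, 0.7, 0, 0, 0.12, 0, 0, 0, 0.7, 0, 0, 0.12, 0, 0, 0, 0.7]'

```text
t: 20.8
ee_pos: [0.5132, -0.3716, 0.1701]
eef_rot: [0.763, 0.646, 0.001, 0.003]
force: [-0.0, -0.9, -0.8]
gripper_width: 0.7
finger_force: 0.0
```

Run:
```python
from w import *
c=look("glass_bead",.004,"w12")
```

```text
glass_bead 0.81 [313. 218.] [ 0.5127 -0.3699] yaw 170.3 [ 0.  -0.   0.1  0.2 -0. ]
tcp [ 0.5126 -0.3709  0.1676] closing yaw 170.6 cam [ 0.526 -0.29   0.313]
```

Call:
carry_out --commands '[-0.008, 0.044, 0.02, 0, 0, 0.086, 0.8, -0.016, 0.088, 0.03, 0, 0, 0.172, 0.8, -0.024, 0.132, 0.03, 0, 0, 0.258, 0.8, -0.032, 0.176, 0.03, 0, 0, 0.344, 0.8, -0.04, 0.22, 0.03, 0, 0, 0.43, 0.8]'

```text
t: 21.4
ee_pos: [0.471, -0.1487, 0.1949]
eef_rot: [0.606, 0.795, -0.0, -0.001]
force: [0.7, -0.3, -0.4]
gripper_width: 0.801
finger_force: 0.0
```

Call:
carry_out --commands '[-0.008, 0.044, 0, 0, 0, 0.086, 0.8, -0.016, 0.088, 0, 0, 0, 0.172, 0.8, -0.024, 0.132, 0, 0, 0, 0.258, 0.8, -0.032, 0.176, 0, 0, 0, 0.344, 0.8, -0.04, 0.22, 0, 0, 0, 0.43, 0.8]'

```text
t: 21.9
ee_pos: [0.431, 0.0711, 0.1949]
eef_rot: [0.422, 0.906, -0.0, -0.001]
force: [1.9, 0.2, -0.8]
gripper_width: 0.797
finger_force: 0.0
```

Call:
carry_out --commands '[-0.012, 0.042, 0, 0, 0, 0.086, 0.8, -0.024, 0.084, 0, 0, 0, 0.172, 0.8, -0.036, 0.126, 0, 0, 0, 0.258, 0.8, -0.048, 0.168, 0, 0, 0, 0.344, 0.8, -0.06, 0.21, 0, 0, 0, 0.43, 0.8]'

```text
t: 22.4
ee_pos: [0.3708, 0.2809, 0.1948]
eef_rot: [0.219, 0.976, -0.001, -0.0]
force: [1.0, -0.8, 0.4]
gripper_width: 0.799
finger_force: 0.0
```

Call:
carry_out --commands '[0, 0, 0, 0, 0, 0, 0.8, 0, 0, 0, 0, 0, 0, 0.8]'

```text
t: 22.6
ee_pos: [0.3713, 0.2796, 0.1948]
eef_rot: [0.22, 0.975, -0.001, -0.001]
force: [0.4, 0.5, -0.2]
gripper_width: 0.797
finger_force: 0.0
```

Run:
```python
from w import *
c=look("bead_box",0,"w13");look("bead_box")
```

```text
bead_box 0.97 [319. 198.] [0.3718 0.2825] yaw 155.1 [-0.   0.  -0.   0.1  0. ]
tcp [0.3719 0.2788 0.195 ] closing yaw 64.4 cam [0.297 0.315 0.338]
tcp [0.3723 0.2784 0.1953] closing yaw 64.3 cam [0.297 0.314 0.338]
```

Call:
carry_out --commands '[0, 0.004, -0.045, 0, 0, 0.012, 0.7, 0, 0.004, -0.09, 0, 0, 0.012, 0.7, 0, 0.004, -0.135, 0, 0, 0.012, 0.65, 0, 0.004, -0.175, 0, 0, 0.012, 0.6, 0, 0.004, -0.192, 0, 0, 0.012, 0.6]'

```text
t: 23.3
ee_pos: [0.3714, 0.2819, 0.0006]
eef_rot: [0.216, 0.976, -0.001, -0.001]
force: [0.5, -0.4, 1.1]
gripper_width: 0.602
finger_force: 0.0
```

Call:
carry_out --commands '[0, 0, 0, 0, 0, 0, 0.55, 0, 0, 0, 0, 0, 0, 0, 0, 0, 0, 0, 0, 0, 0, 0, 0, 0, 0, 0, 0, 0, 0, 0, 0, 0, 0, 0, 0]'

```text
t: 23.8
ee_pos: [0.3724, 0.2837, 0.0043]
eef_rot: [0.215, 0.977, 0.0, 0.0]
force: [1.0, -0.0, 3.4]
gripper_width: 0.402
finger_force: 60.6
```

Call:
carry_out --commands '[0, 0, 0.02, 0, 0, 0, 0, 0, 0, 0.05, 0, 0, 0, 0, 0, 0, 0.09, 0, 0, 0, 0, 0, 0, 0.13, 0, 0, 0, 0, 0, 0, 0.13, 0, 0, 0, 0]'

```text
t: 24.3
ee_pos: [0.3732, 0.2843, 0.1379]
eef_rot: [0.215, 0.977, 0.003, 0.002]
force: [1.2, 0.3, -1.3]
gripper_width: 0.401
finger_force: 60.2
```

Call:
carry_out --commands '[0.038, -0.022, 0.01, 0, 0, 0.05, 0, 0.076, -0.044, 0.01, 0, 0, 0.1, 0, 0.114, -0.066, 0.01, 0, 0, 0.15, 0, 0.152, -0.088, 0.01, 0, 0, 0.2, 0, 0.19, -0.11, 0.01, 0, 0, 0.269, 0]'

```text
t: 24.8
ee_pos: [0.5633, 0.1721, 0.1437]
eef_rot: [0.081, 0.997, -0.0, 0.0]
force: [-0.2, 1.9, -0.6]
gripper_width: 0.404
finger_force: 60.1
```

Call:
carry_out --commands '[0.035, -0.02, -0.02, 0, 0, 0, 0, 0.0695, -0.0416, -0.04, 0, 0, 0, 0, 0.0695, -0.0416, -0.06, 0, 0, 0, 0, 0.0695, -0.0416, -0.06, 0, 0, 0, 0, 0.0695, -0.0416, -0.06, 0, 0, 0, 0]'

```text
t: 25.3
ee_pos: [0.6311, 0.1325, 0.084]
eef_rot: [0.082, 0.997, 0.0, -0.0]
force: [-0.4, 0.5, -0.6]
gripper_width: 0.403
finger_force: 60.1
```

Run:
```python
from w import *
for i in range(3):
    s=env.read_state(); 
    c=optics.capture("wrist"); print(np.round(s["ee_pos"],4))
# held box vs model: bottom at tcp-.0035
p=s["ee_pos"]; cv2.imwrite("pics/w14.png",c["image"][:,:,::-1])
T=trace("wrist","bead_box")
for t in T[:2]: 
  print(t["confidence"],t["position"],t["pixels"].sum()); x,r=fit("bead_box",[(c,t["pixels"])],z=p[2]-.0035); print(x,np.degrees(x[2])%180,r)
print(np.round(proj(c,place(box(120,36,16),[p[0],p[1],np.radians(170.5),p[2]-.0035]))).tolist())
for n in("top","scene"):
    cc=optics.capture(n)
    for t in trace(n,"bead_box")[:2]: x,r=fit("bead_box",[(cc,t["pixels"])],z=p[2]-.0035); print(n,t["confidence"],t["pixels"].sum(),np.round(x,4),np.degrees(x[2])%180,np.round(r,1))
```

```text
[0.6311 0.1325 0.084 ]
[0.6314 0.1327 0.0847]
[0.6316 0.1327 0.0849]
0.76 [314.1, 292.3] 23358
[0.62939749 0.13224573 2.97657167] 170.54499411125 [-7.38338979e-05  5.50751310e-02  6.38089343e-02  9.46535733e-01
 -7.93868557e-04]
[[351.0, 412.0], [354.0, 439.0], [279.0, 412.0], [276.0, 439.0], [361.0, 171.0], [367.0, 179.0], [270.0, 171.0], [265.0, 178.0]]
scene 0.63 1030 [0.6513 0.1289 3.0945] 177.3004098642457 [ 0.  -0.1  0.8  1.7 -1.4]
```

View pics/w14.png

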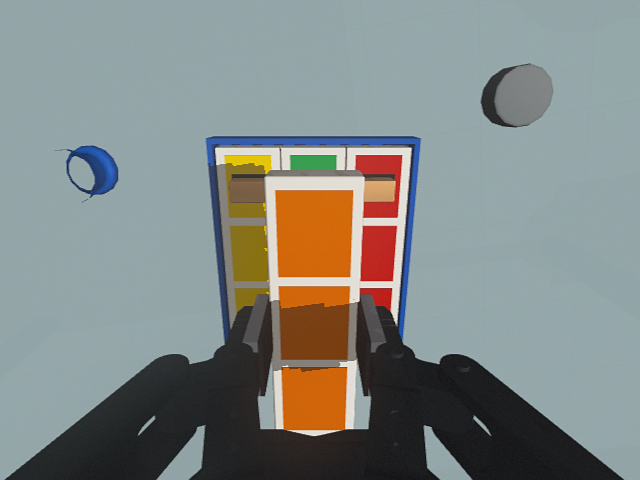

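The held box is aligned with the case (far end at (315,175)), with the loose stick visible beneath at row 190.

Call:
carry_out --commands '[0, -0.001, -0.02, 0, 0, 0, 0, 0, -0.001, -0.035, 0, 0, 0, 0, 0, -0.001, -0.045, 0, 0, 0, 0, 0, -0.001, -0.048, 0, 0, 0, 0, 0, -0.001, -0.049, 0, 0, 0, 0]'

```text
t: 26.2
ee_pos: [0.6315, 0.1309, 0.0345]
eef_rot: [0.082, 0.997, -0.0, -0.0]
force: [-0.1, -0.1, -1.0]
gripper_width: 0.403
finger_force: 60.2
```

Call:
carry_out --commands '[0, 0, -0.0005, 0, 0, 0, 0, 0, 0, -0.0005, 0, 0, 0, 0, 0, 0, -0.0005, 0, 0, 0, 0]'

```text
t: 26.5
ee_pos: [0.6317, 0.1309, 0.0344]
eef_rot: [0.082, 0.997, 0.0, 0.0]
force: [-0.3, 0.0, -0.5]
gripper_width: 0.402
finger_force: 60.2
```

Call:
carry_out --commands '[0, 0, -0.0005, 0, 0, 0, 0, 0, 0, -0.0008, 0, 0, 0, 0, 0, 0, -0.0008, 0, 0, 0, 0]'

```text
t: 26.8
ee_pos: [0.6317, 0.1309, 0.0343]
eef_rot: [0.082, 0.997, 0.0, 0.0]
force: [-5.2, -1.2, 14.8]
gripper_width: 0.399
finger_force: 61.9
```

Call:
carry_out --commands '[0, 0, 0, 0, 0, 0, 0.43, 0, 0, 0, 0, 0, 0, 0.48, 0, 0, 0, 0, 0, 0, 0.55, 0, 0, 0, 0, 0, 0, 0.6, 0, 0, 0.01, 0, 0, 0, 0.65]'

```text
t: 27.3
ee_pos: [0.6309, 0.1307, 0.0426]
eef_rot: [0.082, 0.997, -0.0, -0.001]
force: [-1.5, -0.4, 0.4]
gripper_width: 0.649
finger_force: 0.0
```

Call:
carry_out --commands '[0, 0, 0.04, 0, 0, 0, 0.65, 0, 0, 0.09, 0, 0, 0, 0.65, -0.03, 0, 0.14, 0, 0, 0, 0.65, -0.07, 0, 0.17, 0, 0, 0, 0.65, -0.07, 0, 0.17, 0, 0, 0, 0.65]'

```text
t: 27.8
ee_pos: [0.5598, 0.1314, 0.2179]
eef_rot: [0.082, 0.997, 0.001, 0.002]
force: [0.1, 0.5, 0.4]
gripper_width: 0.649
finger_force: 0.0
```

Run:
```python
from w import *
c=look("bead_box",.03,"w15")
for k,z in(("bead_box",.03),("glass_bead",.004),("brass_bead",.003),("wood_bead",.026)):
  for n in("top","scene"):
    cc=optics.capture(n); cv2.imwrite(f"pics/{n}9.png",cc["image"][:,:,::-1])
    for t in trace(n,k)[:1]:
        x,r=fit(k,[(cc,t["pixels"])],z=z); print(k,n,t["confidence"],np.round(x[:2],4),np.degrees(x[2])%180,np.round(r,1))
a=c["image"][80:380,140:540]; b=cv2.resize(cc["image"][150:400,130:560],None,fx=1.85,fy=1.2*1.54)
b=cc["image"][150:400,130:560]; b=cv2.resize(b,(800,465)); a=cv2.resize(a,(180,135)); o=np.zeros((600,800,3),np.uint8); o[:465]=b; o[465:,:180]=a
w12=cv2.imread("pics/w12.png")[:,:,::-1][100:340,200:430]; o[465:,200:330]=cv2.resize(w12,(130,135)); cv2.imwrite("pics/fin.png",o[:,:,::-1])
```

```text
bead_box 0.9 [326. 272.] [0.6305 0.1298] yaw 170.6 [-0.   0.  -0.   0.1 -0. ]
tcp [0.5605 0.1313 0.2169] closing yaw 80.6 cam [0.477 0.144 0.361]
bead_box top 0.69 [0.6725 0.1138] 26.393491254977466 [ 0.  -0.   1.7  3.4  2.4]
bead_box scene 0.78 [0.6325 0.1327] 170.42214784987874 [ 0.  -0.   0.   0.1 -0. ]
glass_bead top 0.53 [ 0.5143 -0.371 ] 129.52347894735485 [-0.  -0.   0.1 -0.  -0. ]
glass_bead scene 0.58 [ 0.5143 -0.3673] 93.66510472707499 [-0.  -0.  -0.   0.1 -0. ]
brass_bead scene 0.62 [ 0.6282 -0.1434] 141.18296279220502 [-0.  -0.  -0.   0.8  0.1]
wood_bead top 0.45 [0.5452 0.3879] 92.91148808324385 [ 0.  -0.   0.3  0.2 -0.1]
wood_bead scene 0.63 [0.5443 0.3888] 93.06495669587765 [ 0.  -0.  -0.   0.2  0. ]
```

View pics/fin.png

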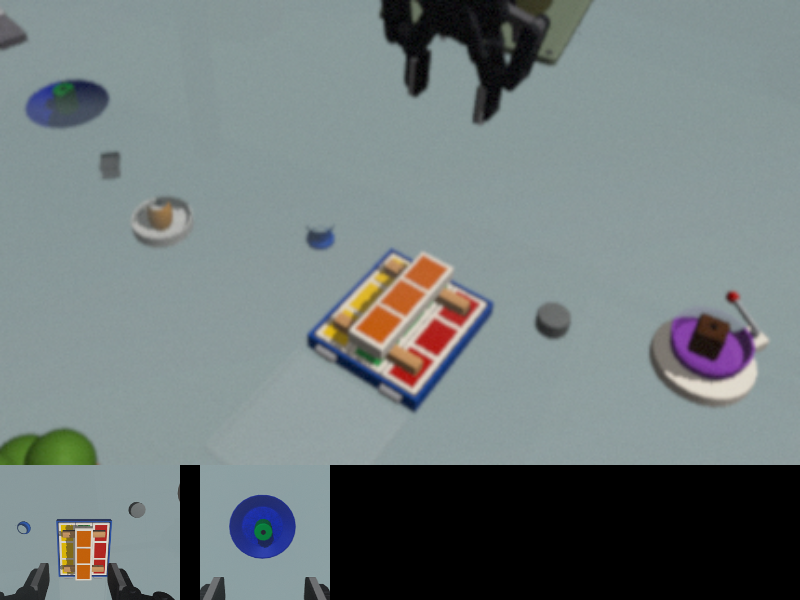

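All three beads stand upright in their containers, and the box lies across both sticks. Its measured centre is within about 2 mm of the target, so I'm handing in.

```bash
python3 -c "
from bench import finish_job
print(finish_job())"
```

```text
the job is handed in; nothing more can be done
None
```

The job is handed in at about 28 s: each bead stands upright in its place, the stick was laid on the strip before the box went on, and the box lies within about 2 mm of centre across both sticks, with the gripper clear of everything.

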